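# Nip the setting ring in its holder and lock the slotted bracket

## Task

Lay the knurled setting ring that lies just left of the ring holder flat in the mouth of the holder's V, slide the slotted bracket up until its jaw nips the ring home in the V, lightly (a few newtons) but without play, then let go and swing the clamp lever clockwise until it is tight, so that a bore gauge can be zeroed in the ring. Never squeeze the ring hard (it distorts), leave it in the holder, and leave the caliper and the two small rings alone.

Things in the scene. Friction and masses are not known exactly. Their poses are not given: they have to be found in the camera images.
- setting_ring: Knurled steel setting ring, lying flat on the desk at the start, to the left of the holder: outside diameter 54 mm, bore 28 mm, 18 mm high, 0.24 kg. (A similar ring far back by the instrument case is not it.) Origin: centre of its underside, z up.
- ring_holder: Setting-ring holder, fixed: steel plate 110 (x) x 230 (y) x 12 mm with a steel V anvil, 16 mm high, at its +y end (flanks 60 degrees either side of y) and a bracket sliding along y between guide strips, 5 mm high, at its -y end. Origin: centre of the plate's underside; x away from the robot, y along the slide towards the V, z up.
- nest (a point): Nominal seat of the ring: centre of its underside when it sits against both flanks of the V; on the plate's top, holder x 0, y +50 mm; axes as the holder's. The V anvil is itself bolted on through slots and was set by hand: the true seat lies up to 5 mm nearer or farther along y, which this point does not show. Lay the ring 8 to 14 mm short of it (-y side); the jaw pushes it home.
- slide_bracket: Aluminium bracket with three slots, sliding along holder y. Origin: on the plate's top, mid-width, in the plane of the jaw face; y towards the V. Jaw pad 40 mm wide, 21 mm high, springy (12 N/mm). With the clamp loose it moves at 6 N of friction and stays where left, even with the pad pressed by 6 N. Starts 20 to 30 mm short of a ring in the nest. Nip the ring with 3 to 7 N; over 9 N is too much.
- bracket_top (a point): Middle of the top edge of the bracket's upright, 50 mm above the plate (62 mm above the desk), 9 mm behind the jaw face. The upright is 80 mm wide (x) and 12 mm thick (y), its back 15 mm behind the jaw face; behind its middle a low rib up to 28 mm, and the 8 mm thick foot, reaching 96 mm behind the jaw face.
- clamp_lever (a joint): Angle of the black clamp lever, rad; grows clockwise from above. 0: lever along holder -y; 1.57: along holder -x (towards the robot). Starts at 0 to 0.3 and turns freely (0.12 N m) up to 0.9, where it begins to bite, then ever stiffer, about 0.45 N m at 1.6. Tight is 1.3 or more; end stop 1.75.
- lever_end (a point): Centre of the ball (14 mm) at the end of the clamp lever, 58 mm from its axis, 53 mm above the desk. The lever is a round bar 11 mm thick whose middle line rises from 40 mm above the desk, 22 mm off the axis, to 52 mm at the ball; hub 23 mm thick, up to 45 mm above the desk.
- clamp_axis (a point): The clamp lever's upright axis, on the plate's top (12 mm above the desk), at holder x 0, y -51 mm. Screw heads stand 27 mm either side of it along x, up to 27 mm above the desk.
- caliper: Digital caliper lying on the desk behind the holder (bystander), 72 x 235 x 15 mm. Origin: centre of its underside.
- cage_ring_a: Small brass-coloured ring on the desk in front of the holder (bystander), 31 mm across, 9 mm high. Origin: centre of its underside.
- spacer_ring_a: Small steel ring on the desk in front of the holder (bystander), 26 mm across, 8 mm high. Origin: centre of its underside.
Mind the look-alikes: they are no part of the job. What is meant by the setting_ring is not black or orange, and is the smaller of those in its own colour.

How it is judged:
By the outcome, as a careful person would: the job done as asked, in the order asked, and still so for the second after the job is handed in, with the robot touching nothing.
It also fails if it takes over 70 s, if anything falls off the work surface, if the arm or the gripper's body presses on something with over 40 N, if the wrist force passes 120 N, or if a joint passes its speed limit or range.

## Robot

A 7-joint arm with a two-finger parallel gripper is mounted at the origin on a cart in front of the work surface, level with it; the furniture and walls round the work are solid. World frame = base frame: x ahead of the robot, y to its left, z up, the work surface at z = 0. Lengths are in mm, angles in rad, forces in N, time in s.
With the tool pointing down it reaches from about 350 to 775 mm from the base axis. Payload 3.1 kg.
Tool frame: the origin (TCP) lies at the very end of the fingers, on their centre line; the grasp point (between the pads) lies 19 mm behind it; y points along the fingers, x is the direction in which the jaws open and shut, and the axes are right-handed (so a half turn about y gives the same grasp; the last joint's range is limited). The gripper opens to 85 mm and grips with 20 to 120 N. Pads are 22 mm wide; open, the fingers measure 114 mm over their backs; the gripper's body (76 mm by 85 mm) begins 54 mm behind the grasp point. The pads swing forward as they close: fully open they stand 13 mm farther back than shut.
Start: joints at [1.231, 0.311, 0.014, 1.512, -0.004, 1.319, -0.027], TCP at [161.413, -525.798, 231.304] pointing down, gripper open.
Joint ranges: [-2.7, 2.7], [-0.3, 1.91], [-1.27, 1.3], [0.12, 2.57], [-1.44, 4.58], [0.2, 2.03], [-3.05, 3.05]. Speed limits (rad/s): [2.79, 2.79, 3.14, 3.14, 3.14, 3.14, 3.14].

## Interface

Orientations are given as a unit quaternion [w, x, y, z].
In Python, from workcell import manip, get_image, recognise, silhouettes, mark_of gives the robot as it stands. The module is installed in compiled form; this text tells all that it offers.
- The arm moves only by the tool step_arm, never from a script. Its argument "motion" is a list of rows, each a list of 3 entries, a list of its own where there are three numbers: the shift along the world's x, y, z in units of 0.2 m (1.0 is 0.2 m), then the turn about the world's z in units of pi rad (1.0 is pi rad), then the gripper command: -1 is shut, 1 is fully open, values between are in proportion. In form: [[[x, y, z], spin, jaw], ...]. A call has exactly 10 rows; each row is the pose to reach, as a shift and turn from the pose commanded when the call began, turning the shorter way round; what a row does not reach only later rows make up. A row lasts 1/12 s, in which the tool goes at most 41.7 mm and 7.16 degrees, less where a joint would pass 70% of its speed; a pose out of reach is approached as far as the arm can. A call with a number of a shift or a turn outside -1 to 1 is refused whole. A call with a gripper value outside its range is refused whole. The fingers move at their own pace and stop on an object; "grip_force" is the grip in N (left out, the last holds). Time passes only in rows, so rows that repeat a pose let the fingers close, or fill a call up. It gives the time, the measured TCP pose, the force and the opening at its end, in the units of the state.
- manip.state(): the state, without advancing time (a new reading comes with each control period).
- get_image(name): name is "side" or "top"; returns a dict with "pixels" (420x560x3 uint8, red, green, blue), "depth" (420x560 float32, mm along the optical axis (not along the pixel's ray), 0 where there is no reading), "camera_matrix" (3x3 intrinsics, pixels), "rvec" (rotation vector, rad) and "tvec" (3), from world to camera coordinates, as OpenCV has them. Camera axes: x right, y down, z forward; pixel columns grow to the right and rows downward; lengths in mm; the calibration is good to about 2 mm. A picture is of the moment at which its call begins.
- manip.job_done(): hands the job in, once; it reports no verdict.
Trained networks look in the newest picture that a camera, given by its name, has taken for a name from the list of things; names that differ only in an ending like _2 or _b are one class to them, and where a whole thing is asked for, a point or a joint stands for the part that bears it (a point fixed in the world has none). Each returns a list of dicts, best first, with "confidence" (0 to 1); they miss things now and then, are a little off and sometimes report something else, mostly with a low value. They report only what shows in the picture. A call takes as long as a camera call. They do not tell look-alikes from the thing itself.
- recognise(query, camera): "rect" ([centre column, centre row, width, height] as shares, 0 to 1, of the picture: columns of its width, rows of its height, round what is visible of it).
- silhouettes(query, camera): "pixels" (420x560 bool, what is visible of it) and "rect" ([centre column, centre row, width, height] as shares, 0 to 1, of the picture: columns of its width, rows of its height, round what is visible of it).
- mark_of(query, camera): "location" ([column, row] as shares, 0 to 1, of the picture: columns of its width, rows of its height: a listed point, or the origin of a listed thing).
The state is a dict: "clock": time; "q": joint angles; "dq": joint speeds; "effort": joint torques, N m; "ee_pos": TCP position; "ee_rot": TCP orientation; "wrist_force": force on the tool from outside, world axes, zero at the start; "wrist_torque": the same for the moment, N m; "width": opening from 0.0 (shut) to 1.0 (fully open).
Only numpy, scipy, OpenCV 4.12 (cv2) and the standard library are available. Lean on these libraries where they do the work, as an engineer would, in place of code of your own. Each camera call takes 0.05 s, during which the arm holds its last target.

## Working session

There is one attempt and no reset: what is moved stays moved. The work goes in short steps, Python scripts to look and compute and a tool call to move; the robot and the scene stay as the last step left them, time stands still between calls to the robot, and variables do not carry over. Pictures are saved under pics/ and viewed, and the job is handed in when it is done.

Besides the shell and the picture viewer there is one more tool, called after "Emit:" by a JSON object that holds its "method" and its "body", one argument or row to a line. step_arm: Moves the arm, as the interface text tells. Its arguments: {"type":"object","properties":{"motion":{"type":"array","items":{"type":"array"}},"grip_force":{"type":"number"}},"required":["motion"]}

```bash
mkdir -p pics; cat > h.py <<'E'
import numpy as np, cv2
from workcell import manip,get_image,recognise,silhouettes,mark_of
def ray(im,u,v):
    R,_=cv2.Rodrigues(np.array(im['rvec'],float));t=np.array(im['tvec'],float).ravel()
    K=np.array(im['camera_matrix'],float)
    d=R.T@np.linalg.solve(K,[u,v,1.]);c=-R.T@t
    return c,d
def atz(im,u,v,z):
    c,d=ray(im,u,v);return c+d*(z-c[2])/d[2]
def cloud(im):
    R,_=cv2.Rodrigues(np.array(im['rvec'],float));t=np.array(im['tvec'],float).ravel()
    K=np.array(im['camera_matrix'],float)
    v,u=np.mgrid[0:420,0:560];p=np.stack([u,v,np.ones_like(u)],-1)@np.linalg.inv(K).T*im['depth'][...,None]
    return (p-t)@R
def proj(im,P):
    return cv2.projectPoints(np.array(P,float).reshape(-1,3),np.array(im['rvec'],float),np.array(im['tvec'],float),np.array(im['camera_matrix'],float),None)[0].reshape(-1,2)
def save(im,n): cv2.imwrite('pics/'+n+'.png',im['pixels'][...,::-1])
E
python3 - <<'E'
from h import *
for c in('top','side'):
    im=get_image(c);save(im,c+'0')
    for q in('setting_ring','ring_holder','slide_bracket','cage_ring_a','spacer_ring_a','caliper','clamp_lever'):
        print(c,q,[(round(r['confidence'],2),[round(float(a*b)) for a,b in zip(r['rect'],(560,420,560,420))]) for r in recognise(q,c)])
    for q in('setting_ring','ring_holder','nest','slide_bracket','bracket_top','lever_end','clamp_axis'):
        print(c,q,[(round(r['confidence'],2),[round(float(a*b),1) for a,b in zip(r['location'],(560,420))]) for r in mark_of(q,c)])
print(manip.state())
E
```

```text
top setting_ring [(0.97, [209, 188, 40, 35]), (0.73, [212, 305, 39, 41]), (0.64, [159, 241, 30, 27]), (0.59, [206, 244, 28, 24])]
top ring_holder [(0.95, [308, 209, 118, 67])]
top slide_bracket [(0.94, [336, 206, 51, 51])]
top cage_ring_a [(0.5, [295, 261, 17, 21])]
top spacer_ring_a []
top caliper [(0.81, [294, 151, 96, 70])]
top clamp_lever [(0.71, [349, 202, 41, 13]), (0.37, [310, 210, 121, 75])]
top setting_ring [(0.92, [205.4, 245.7]), (0.85, [208.6, 186.9]), (0.78, [159.3, 240.2]), (0.55, [215.0, 304.7])]
top ring_holder [(0.64, [306.5, 206.5])]
top nest [(0.77, [281.5, 212.4])]
top slide_bracket [(0.77, [311.2, 208.0])]
top bracket_top [(0.95, [314.5, 202.3]), (0.46, [366.6, 196.8])]
top lever_end [(0.78, [366.2, 198.8])]
top clamp_axis [(0.85, [332.4, 204.5])]
side setting_ring [(0.65, [293, 200, 32, 24]), (0.61, [191, 205, 40, 34]), (0.58, [242, 202, 25, 14]), (0.53, [242, 184, 19, 16])]
side ring_holder [(0.93, [288, 258, 87, 80])]
side slide_bracket [(0.69, [289, 252, 55, 53])]
side cage_ring_a [(0.47, [228, 248, 17, 13]), (0.18, [285, 254, 88, 80])]
side spacer_ring_a [(0
[... 591 characters left out ...]
{'clock': 1.5, 'q': array([ 1.23129444,  0.3108968 ,  0.01402813,  1.51149196, -0.00440012,
        1.31919254, -0.02717671]), 'dq': array([-2.76891785e-04,  4.18970469e-06, -2.52278470e-03, -9.71131750e-04,
        5.99059381e-05,  8.35932717e-05,  1.34536810e-03]), 'effort': array([ 1.16138076e-04, -3.79807806e+01,  1.45760695e-01, -2.30859053e+01,
        1.21234005e-02,  1.86619953e-03, -4.65833239e-06]), 'ee_pos': array([ 161.40364921, -525.8078352 ,  231.30891237]), 'ee_rot': array([-0.56864106,  0.56867539, -0.42026484,  0.42027742]), 'wrist_force': array([0.76560205, 0.53888632, 0.45364606]), 'wrist_torque': array([-0.04057831,  0.00143667,  0.00272577]), 'width': 1.0024912741893754}
```

```bash
python3 - <<'E'
import cv2
a=cv2.imread('pics/top0.png');cv2.imwrite('pics/top0c.png',cv2.resize(a[120:340,120:400],None,fx=2.8,fy=2.7,interpolation=cv2.INTER_CUBIC))
b=cv2.imread('pics/side0.png');cv2.imwrite('pics/side0c.png',cv2.resize(b[160:320,160:420],None,fx=3,fy=3,interpolation=cv2.INTER_CUBIC))
E
```

```text
(no output)
```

View pics/top0.png

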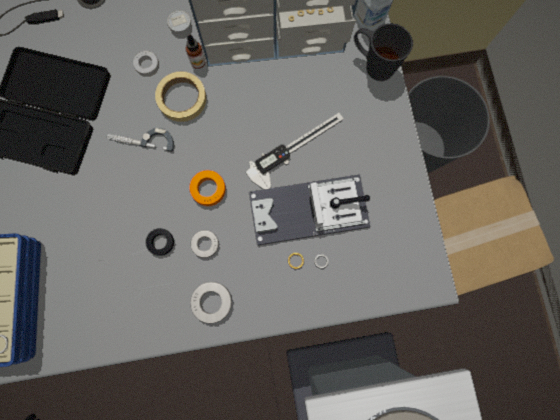

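View pics/top0c.png

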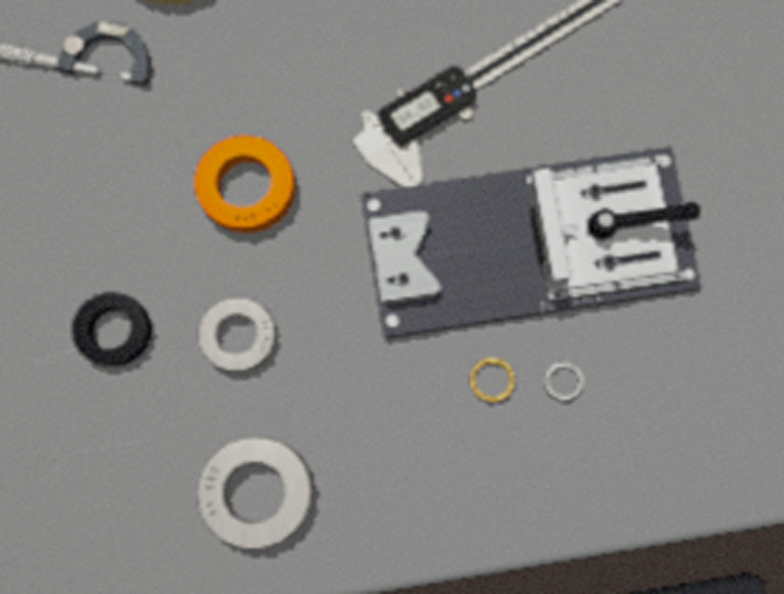

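View pics/side0c.png

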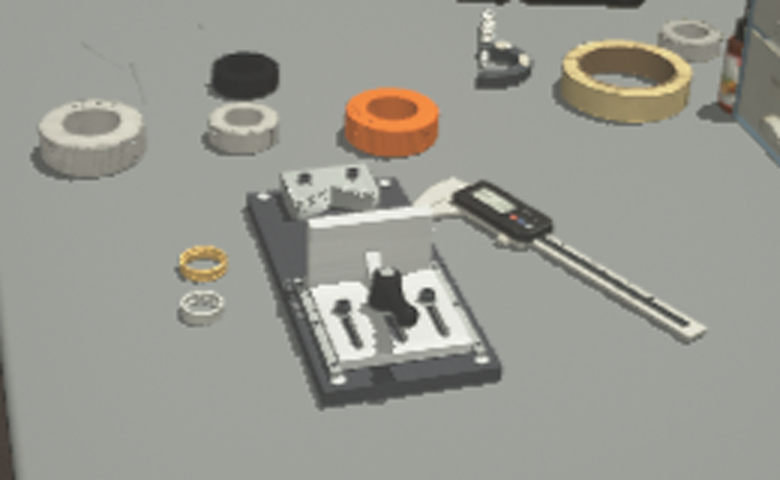

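Candidates in the top view: orange ring (209,188), black ring (159,241), small steel ring (205,244), large steel ring (212,305), far ring (146,62). By the description (steel, not black or orange, the smaller of its colour, just left of the holder), it is (205,244). Next I check that in a close crop and measure everything.

```bash
python3 - <<'E'
from h import *
T=get_image('top');S=get_image('side');np.savez('im0.npz',**{k+'T':T[k] for k in T},**{k+'S':S[k] for k in S})
crop=T['pixels'][220:270,180:235,::-1];cv2.imwrite('pics/ring.png',cv2.resize(crop,None,fx=8,fy=8,interpolation=cv2.INTER_CUBIC))
C=cloud(T)
def circ(P):
    A=np.c_[2*P[:,:2],np.ones(len(P))];b=(P[:,:2]**2).sum(1);s=np.linalg.lstsq(A,b,rcond=None)[0];return s[:2],np.sqrt(s[2]+s[:2]@s[:2])
for n,(u,v) in dict(steel=(205,244),big=(212,305),black=(159,241)).items():
    W=C[v-25:v+25,u-25:u+25].reshape(-1,3);m=(W[:,2]>9)&(W[:,2]<60);P=W[m]
    h=cv2.convexHull(P[:,:2].astype(np.float32))
    (c,r)=cv2.minEnclosingCircle(h);print(n,m.sum(),c,2*r,np.median(P[:,2]),P[:,:2].mean(0))
# table z
print('table',C[230:240,230:245,2].mean())
for q,z in(('ring_holder',0),('nest',12),('slide_bracket',12),('bracket_top',62),('lever_end',53),('clamp_axis',12),('setting_ring',0)):
    for c,I in(('top',T),('side',S)):
        for r in mark_of(q,c)[:4]:
            u,v=r['location'][0]*560,r['location'][1]*420
            print(q,c,round(r['confidence'],2),atz(I,u,v,z).round(1))
c,_=ray(T,0,0);print('cam',c, ray(S,0,0)[0])
# holder plate hull
m=np.zeros((420,560),bool);m[170:248,245:375]=1
P=C[m&(C[...,2]>6)&(C[...,2]<70)]
print('holder rect',cv2.minAreaRect(P[(P[:,2]<18)][:,:2].astype(np.float32)))
E
```

```text
steel 422 (470.9992370605469, 303.43170166015625) 54.14717483520508 18.3252581769925 [470.27657246 302.96449506]
big 957 (357.2948913574219, 305.4272155761719) 77.77277374267578 26.364101095540256 [356.76651436 305.27023218]
black 445 (489.8778991699219, 390.8128662109375) 54.471187591552734 18.172537621449578 [489.28287902 389.88221885]
table 0.49904021696209194
ring_holder top 0.65 [512.3  83.9   0. ]
ring_holder top 0.54 [509.3 143.5   0. ]
ring_holder side 0.6 [504.9  82.4   0. ]
nest top 0.85 [511.8 142.5  12. ]
nest side 0.91 [503.2 147.1  12. ]
slide_bracket top 0.62 [508.   81.2  12. ]
slide_bracket side 0.97 [510.7  87.7  12. ]
slide_bracket side 0.24 [504.6  37.9  12. ]
bracket_top top 0.82 [509.9  77.3  62. ]
bracket_top side 0.66 [506.1  67.7  62. ]
lever_end top 0.7 [498.3 -27.5  53. ]
lever_end side 0.67 [500.4 -20.2  53. ]
clamp_axis top 0.84 [511.4  29.2  12. ]
clamp_axis top 0.28 [633.7  92.4  12. ]
clamp_axis side 0.71 [508.4  37.5  12. ]
setting_ring top 0.92 [470.4 303.7   0. ]
setting_ring top 0.69 [353.7 303.3   0. ]
setting_ring top 0.66 [492.6 394.7   0. ]
setting_ring top 0.57 [583.2 285.4   0. ]
setting_ring side 0.88 [580.5 280.3   0. ]
setting_ring side 0.79 [477.6 311.5   0. ]
setting_ring side 0.73 [497.7 396.    0. ]
setting_ring side 0.58 [356.8 310.5   0. ]
cam [342.67887316 179.42417747 904.79179928] [ 271.41963708 -706.61117771  560.70051017]
holder rect ((528.6878051757812, 86.46855163574219), (230.20474243164062, 156.1103057861328), 89.33531188964844)
```

View pics/ring.png

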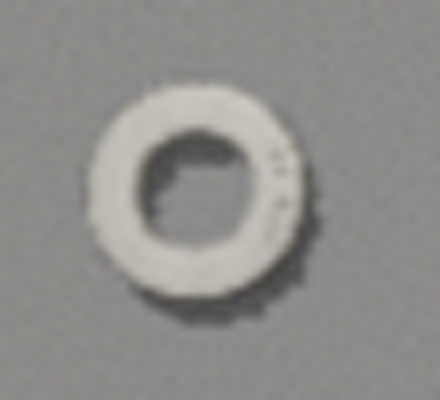

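```bash
cat > m.py <<'E'
from h import *
d=np.load('im0.npz');T={k[:-1]:d[k] for k in d if k.endswith('T')};S={k[:-1]:d[k] for k in d if k.endswith('S')}
E
python3 - <<'E'
from m import *
from scipy.optimize import minimize
s=silhouettes('ring_holder','top')[0]['pixels']
np.save('hs.npy',s)
print(s.sum())
C=cloud(T)
k=s&(C[...,2]>5)
P=C[k]
print('hist',np.histogram(P[:,2],bins=[5,9,11,13,15,17,19,21,24,27,30,35,40,45,50,55,60,65,70]))
pl=P[(P[:,2]>9)&(P[:,2]<15.5)]
r=cv2.minAreaRect(pl[:,:2].astype(np.float32));print('plate',r)
an=P[(P[:,2]>25)&(P[:,2]<31)];
an=an[an[:,1]>120];print('anvil',len(an),an.min(0),an.max(0),np.median(an[:,2]))
tp=P[(P[:,2]>57)];print('upright',len(tp),tp.mean(0),tp.min(0),tp.max(0),cv2.minAreaRect(tp[:,:2].astype(np.float32)))
m=T['pixels'].copy();m[~s]//=3;cv2.imwrite('pics/hs.png',cv2.resize(m[160:260,230:390,::-1],None,fx=5,fy=5,interpolation=cv2.INTER_CUBIC))
print(manip.state()['clock'])
E
```

```text
6135
hist (array([  45,  414, 1394, 1227,  351,  277,  527,  532,  129,  408,  191,
         40,   80,   94,   56,   67,  244,   14]), array([ 5,  9, 11, 13, 15, 17, 19, 21, 24, 27, 30, 35, 40, 45, 50, 55, 60,
       65, 70]))
plate ((506.04412841796875, 86.86016845703125), (229.3008575439453, 110.76155090332031), 89.77919006347656)
anvil 497 [475.47178154 156.9209096   25.01550321] [538.40383544 198.45347465  30.99559263] 28.49902314602845
upright 323 [492.98158604  73.27836386 122.12106834] [342.67887316 -27.06364342  57.18661734] [545.85751058 179.42417747 904.79179928] ((461.3237609863281, 105.92866516113281), (101.66302490234375, 259.9565734863281), 36.86418914794922)
2.35
```

View pics/hs.png

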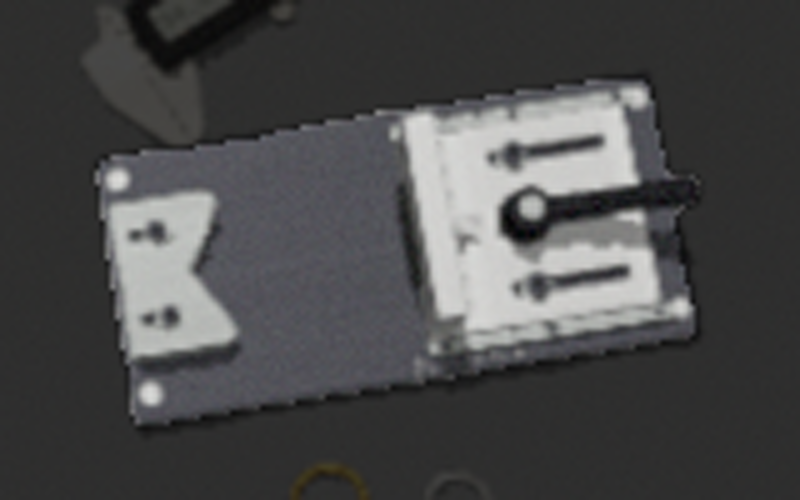

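```bash
python3 - <<'E'
from m import *
s=np.load('hs.npy');C=cloud(T);ok=s&(T['depth']>0)
v,u=np.nonzero(s)
G=np.zeros((420,560,3))
c,_=ray(T,0,0)
def planez(z):
    d=np.array([ray(T,a,b)[1] for a,b in zip(u,v)]);return c+d*((z-c[2])/d[:,2])[:,None]
Z=C[v,u,2]
# plate edge: hull of silhouette pts at z=12 excl. high pts
m=(Z<16)&(Z>4);p=planez(12)[m]
for side,ax in (('x-',0),('x+',0),('y+',1),('y-',1)):
    o=1-ax; q=p
    bins=np.arange(*( (-10,190,6) if ax==0 else (462,552,6)))
    E=[]
    for b in bins:
        w=q[(q[:,o]>=b)&(q[:,o]<b+6)]
        if len(w)<3: continue
        E.append((b+3,(w[:,ax].min() if side[1]=='-' else w[:,ax].max())))
    E=np.array(E);f=np.polyfit(E[:,0],E[:,1],1)
    for _ in range(4):
        r=E[:,1]-np.polyval(f,E[:,0]);k=abs(r)<max(1.2,1.5*np.median(abs(r)));f=np.polyfit(E[k,0],E[k,1],1)
    print(side,'slope',f[0].round(4),'at mid',np.polyval(f,87 if ax==0 else 506).round(2),k.sum(),len(k))
# anvil: bright colour, height 22..33
gray=T['pixels'].mean(2)[v,u];pa=planez(28)
a=(gray>135)&(pa[:,1]>120)&(Z>20)&(Z<36);A=pa[a]
print('anvil x',A[:,0].min(),A[:,0].max(),'y',A[:,1].min(),A[:,1].max())
for x in range(472,542,4):
    w=A[(A[:,0]>=x)&(A[:,0]<x+4)]
    if len(w):print(x+2,w[:,1].min().round(1),w[:,1].max().round(1),end=' | ')
print()
t=(gray>120)&(Z>55)&(Z<70);B=planez(62)[t];print('upright',t.sum(),B.min(0),B.max(0),cv2.minAreaRect(B[:,:2].astype(np.float32)))
l=(gray<70)&(Z>38)&(Z<70)&(pa[:,1]<60);L=C[v,u][l]
print('lever',l.sum(),L.mean(0),L.min(0),L.max(0))
E
```

```text
x- slope 0.0071 at mid 450.85 34 34
x+ slope 0.0016 at mid 560.15 32 34
y+ slope 0.0023 at mid 200.73 15 15
y- slope -0.0292 at mid -26.52 14 15
anvil x 476.539100494319 537.8759174483557 y 156.93113761161092 198.07190980961468
478 157.5 197.4 | 482 157.1 197.1 | 486 158.7 198.1 | 490 162.0 197.8 | 494 163.2 197.1 | 498 166.5 196.5 | 502 169.7 197.8 | 506 171.0 197.2 | 510 168.1 196.6 | 514 165.4 197.9 | 518 164.8 197.2 | 522 162.2 196.6 | 526 159.6 197.9 | 530 156.9 197.3 | 534 158.2 196.7 | 538 161.8 196.0 | 
upright 253 [466.23542071  68.89134449  62.        ] [545.68689194  80.98668349  62.        ] ((505.95294189453125, 75.118408203125), (12.085149765014648, 79.43741607666016), 89.70794677734375)
lever 186 [501.80998361   7.34921552  49.78446078] [495.11798243 -27.06364342  38.53464627] [511.41943196  44.95915994  62.05081569]
```

```bash
python3 - <<'E'
from h import *
from scipy.spatial.transform import Rotation as R
s=manip.state();q=s['ee_rot'];M=R.from_quat(np.r_[q[1:],q[0]]).as_matrix();print(M.round(3));print(np.degrees(np.arctan2(M[1,0],M[0,0])),s['ee_pos'],s['clock'])
E
```

```text
[[ 0.293 -0.     0.956]
 [-0.956  0.     0.293]
 [-0.    -1.    -0.   ]]
-72.935184418713 [ 161.40759282 -525.79598737  231.28748546] 2.35
```

Emit:
{"method": "step_arm", "body": {
  "motion": [
    [[0.1,0.14,0],0.03,1],
    [[0.2,0.28,0],0.06,1],
    [[0.3,0.42,0],0.09,1],
    [[0.42,0.58,0],0.12,1],
    [[0.54,0.74,0],0.16,1],
    [[0.66,0.88,0],0.19,1],
    [[0.75,1.0,0],0.2,1],
    [[0.75,1.0,0],0.2,1],
    [[0.75,1.0,0],0.2,1],
    [[0.75,1.0,0],0.2,1]
  ],
  "grip_force": 20
}}

```text
clock: 3.18
ee_pos: [310.9, -326.5, 231.4]
ee_rot: [-0.67, 0.671, -0.224, 0.224]
wrist_force: [0.3, -0.8, -0.5]
width: 0.998
```

Emit:
{"method": "step_arm", "body": {
  "motion": [
    [[0.1,0.14,0],0.03,1],
    [[0.2,0.28,0],0.06,1],
    [[0.3,0.42,0],0.09,1],
    [[0.42,0.58,0],0.12,1],
    [[0.54,0.74,0],0.16,1],
    [[0.66,0.88,0],0.19,1],
    [[0.75,1.0,0],0.205,1],
    [[0.75,1.0,0],0.205,1],
    [[0.75,1.0,0],0.205,1],
    [[0.75,1.0,0],0.205,1]
  ]
}}

```text
clock: 4.02
ee_pos: [460.7, -128.2, 230.9]
ee_rot: [-0.707, 0.707, -0.002, 0.001]
wrist_force: [-0.5, -0.6, -0.2]
width: 1.002
```

Emit:
{"method": "step_arm", "body": {
  "motion": [
    [[0.01,0.17,0],0,1],
    [[0.02,0.34,0],0,1],
    [[0.03,0.51,0],0,1],
    [[0.04,0.68,0],0,1],
    [[0.05,0.85,0],0,1],
    [[0.05,1.0,0],0,1],
    [[0.05,1.0,0],0,1],
    [[0.05,1.0,0],0,1],
    [[0.05,1.0,0],0,1],
    [[0.05,1.0,0],0,1]
  ]
}}

```text
clock: 4.85
ee_pos: [471.7, 71.0, 231.0]
ee_rot: [-0.707, 0.708, -0.002, 0.002]
wrist_force: [1.0, -0.4, 0.1]
width: 0.997
```

Emit:
{"method": "step_arm", "body": {
  "motion": [
    [[0,0.17,0],0,1],
    [[0,0.34,0],0,1],
    [[0,0.51,0],0,1],
    [[0,0.68,0],0,1],
    [[0,0.85,0],0,1],
    [[0,1.0,0],0,1],
    [[0,1.0,-0.1],0,1],
    [[0,1.0,-0.2],0,1],
    [[0,1.0,-0.3],0,1],
    [[0,1.0,-0.3],0,1]
  ]
}}

```text
clock: 5.68
ee_pos: [470.2, 269.9, 166.8]
ee_rot: [-0.705, 0.709, -0.004, -0.001]
wrist_force: [-0.4, -1.0, -0.9]
width: 0.997
```

```bash
python3 - <<'E'
from h import *
from scipy.spatial.transform import Rotation as R
s=manip.state();q=s['ee_rot'];M=R.from_quat(np.r_[q[1:],q[0]]).as_matrix();print(np.degrees(np.arctan2(M[1,0],M[0,0])),M[:,1],s['ee_pos'],s['clock'])
E
```

```text
-0.2405879358406938 [-0.00723083 -0.00595935 -0.9999561 ] [470.22454743 269.85939092 166.84574153] 5.6833
```

Emit:
{"method": "step_arm", "body": {
  "motion": [
    [[-0.003,0.08,0],0,1],
    [[-0.003,0.145,0],0,1],
    [[-0.003,0.145,-0.1],0,1],
    [[-0.003,0.145,-0.25],0,1],
    [[-0.003,0.145,-0.4],0,1],
    [[-0.003,0.145,-0.5],0,1],
    [[-0.003,0.145,-0.56],0,1],
    [[-0.003,0.145,-0.56],0,1],
    [[-0.003,0.145,-0.56],0,1],
    [[-0.003,0.145,-0.56],0,1]
  ]
}}

```text
clock: 6.52
ee_pos: [472.4, 303.9, 61.2]
ee_rot: [0.708, -0.706, -0.0, -0.002]
wrist_force: [0.3, 0.3, 0.1]
width: 1.0
```

```bash
python3 - <<'E'
from h import *
for c in('top','side'):
    im=get_image(c)
    if c=='top': cv2.imwrite('pics/t1.png',cv2.resize(im['pixels'][180:330,120:320,::-1],None,fx=4,fy=4))
    else: cv2.imwrite('pics/s1.png',cv2.resize(im['pixels'][130:270,140:340,::-1],None,fx=4,fy=4))
E
```

```text
(no output)
```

View pics/s1.png

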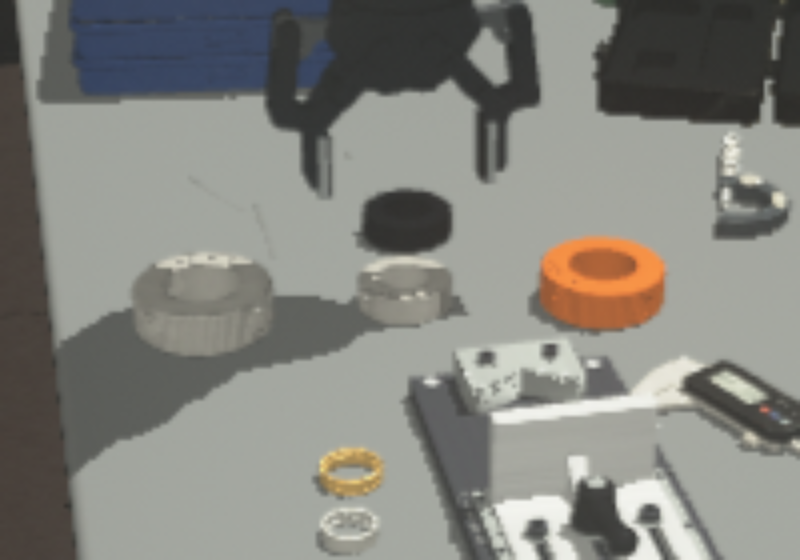

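The side view shows the open fingers (tips at crop px 325,195 and 488,180) centred over the steel ring (405,290). Lowering now.

Emit:
{"method": "step_arm", "body": {
  "motion": [
    [[0,0,-0.08],0,1],
    [[0,0,-0.16],0,1],
    [[0,0,-0.22],0,1],
    [[0,0,-0.26],0,1],
    [[0,0,-0.28],0,1],
    [[0,0,-0.285],0,1],
    [[0,0,-0.285],0,1],
    [[0,0,-0.285],0,1],
    [[0,0,-0.285],0,0.5],
    [[0,0,-0.285],0,0.4]
  ]
}}

```text
clock: 7.45
ee_pos: [471.3, 303.6, 3.0]
ee_rot: [0.707, -0.707, -0.0, -0.001]
wrist_force: [-0.1, 0.1, -1.1]
width: 0.749
```

Emit:
{"method": "step_arm", "body": {
  "motion": [
    [[0,0,0],0,0.2],
    [[0,0,0],0,0.1],
    [[0,0,0],0,0],
    [[0,0,0],0,-0.2],
    [[0,0,0],0,-0.4],
    [[0,0,0],0,-0.4],
    [[0,0,0],0,-0.4],
    [[0,0,0],0,-0.4],
    [[0,0,0],0,-0.4],
    [[0,0,0],0,-0.4]
  ]
}}

```text
clock: 8.28
ee_pos: [471.3, 303.4, 3.1]
ee_rot: [0.707, -0.707, -0.0, -0.001]
wrist_force: [0.3, -0.6, 5.1]
width: 0.621
```

Emit:
{"method": "step_arm", "body": {
  "motion": [
    [[0,0,0.03],0,-0.4],
    [[0,0,0.08],0,-0.4],
    [[0,0,0.15],0,-0.4],
    [[0,0,0.25],0,-0.4],
    [[0,0,0.35],0,-0.4],
    [[0,0,0.4],0,-0.4],
    [[0,0,0.4],0,-0.4],
    [[0,0,0.4],0,-0.4],
    [[0,0,0.4],0,-0.4],
    [[0,0,0.4],0,-0.4]
  ]
}}

```text
clock: 9.12
ee_pos: [469.9, 302.3, 80.8]
ee_rot: [-0.706, 0.708, -0.001, -0.001]
wrist_force: [0.0, 1.0, -2.0]
width: 0.621
```

```bash
python3 - <<'E'
from h import *
im=get_image('side');cv2.imwrite('pics/s2.png',cv2.resize(im['pixels'][120:260,140:340,::-1],None,fx=4,fy=4))
s=manip.state();print(s['width'],s['wrist_force'],s['ee_pos'])
E
```

```text
0.6174448279094082 [-0.04454945 -0.12306484 -2.25564253] [469.96669651 302.40528478  80.86779582]
```

View pics/s2.png

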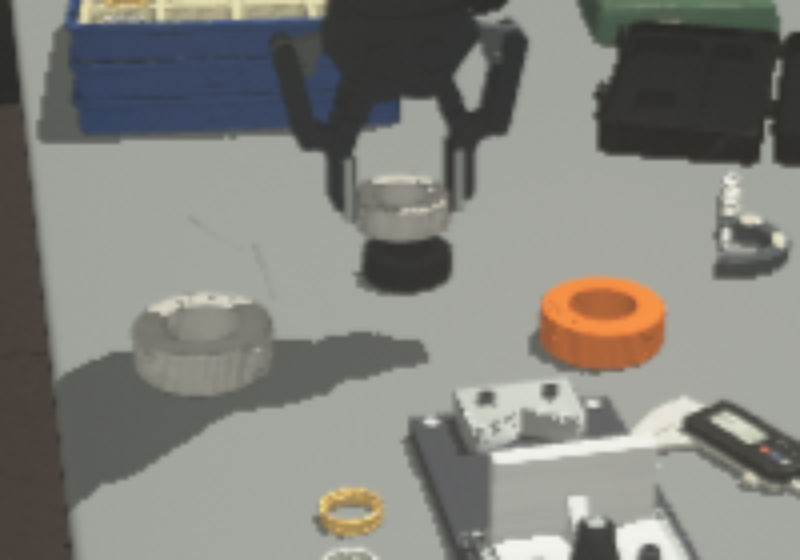

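The side view shows the ring held level between the pads at (402,205), clear of the desk; the 2.3 N load and 0.62 width agree. Next, carry it over the holder.

Emit:
{"method": "step_arm", "body": {
  "motion": [
    [[0.02,-0.1,0],0,-0.4],
    [[0.05,-0.25,0],0,-0.4],
    [[0.08,-0.4,0],0,-0.4],
    [[0.11,-0.55,0],0,-0.4],
    [[0.14,-0.7,0],0,-0.4],
    [[0.16,-0.82,0],0,-0.4],
    [[0.175,-0.883,0],0,-0.4],
    [[0.175,-0.883,0],0,-0.4],
    [[0.175,-0.883,0],0,-0.4],
    [[0.175,-0.883,0],0,-0.4]
  ]
}}

```text
clock: 10.0
ee_pos: [505.2, 128.2, 82.0]
ee_rot: [0.708, -0.707, -0.0, 0.001]
wrist_force: [-0.2, 0.3, -2.2]
width: 0.615
```

```bash
python3 - <<'E'
from h import *
s=manip.state();print(s['width'],s['wrist_force'],s['ee_pos'],s['q'])
im=get_image('top');save(im,'t3');cv2.imwrite('pics/t3c.png',cv2.resize(im['pixels'][160:260,230:390,::-1],None,fx=5,fy=5))
im=get_image('side');cv2.imwrite('pics/s3.png',cv2.resize(im['pixels'][170:320,200:380,::-1],None,fx=4,fy=4))
E
```

```text
0.6151202306319535 [-0.21839097  0.29369428 -2.19131873] [505.15731245 128.24235819  82.02782421] [ 0.21785113  0.47331326 -0.65916767  1.77674497  0.33470944  1.00648778
 -0.56875185]
```

View pics/s3.png

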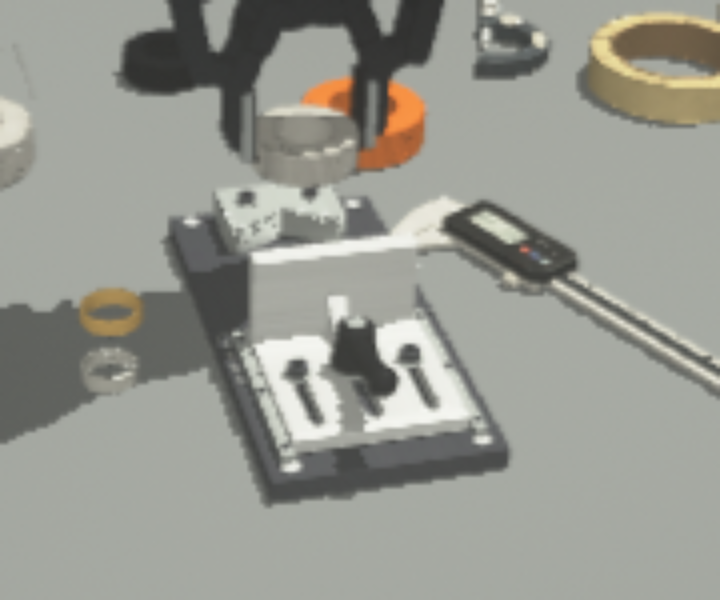

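Emit:
{"method": "step_arm", "body": {
  "motion": [
    [[0,0,-0.06],0,-0.4],
    [[0,0,-0.14],0,-0.4],
    [[0,0,-0.22],0,-0.4],
    [[0,0,-0.28],0,-0.4],
    [[0,0,-0.31],0,-0.4],
    [[0,0,-0.325],0,-0.4],
    [[0,0,-0.332],0,-0.4],
    [[0,0,-0.332],0,-0.4],
    [[0,0,-0.332],0,-0.4],
    [[0,0,-0.332],0,-0.4]
  ]
}}

```text
clock: 10.93
ee_pos: [506.6, 126.8, 16.7]
ee_rot: [0.707, -0.707, -0.0, -0.001]
wrist_force: [0.7, -0.1, -1.6]
width: 0.623
```

Emit:
{"method": "step_arm", "body": {
  "motion": [
    [[0,0,-0.002],0,-0.4],
    [[0,0,-0.004],0,-0.4],
    [[0,0,-0.006],0,-0.4],
    [[0,0,-0.008],0,-0.4],
    [[0,0,-0.008],0,-0.4],
    [[0,0,-0.008],0,-0.4],
    [[0,0,-0.008],0,-0.4],
    [[0,0,-0.008],0,-0.4],
    [[0,0,-0.008],0,-0.4],
    [[0,0,-0.008],0,-0.4]
  ]
}}

```text
clock: 11.77
ee_pos: [506.1, 126.6, 15.1]
ee_rot: [-0.707, 0.707, 0.0, 0.0]
wrist_force: [-2.2, -1.1, 5.0]
width: 0.619
```

Down on the plate (the force turned to +5 N up). I open slowly and rise.

Emit:
{"method": "step_arm", "body": {
  "motion": [
    [[0,0,0],0,0.3],
    [[0,0,0],0,0.4],
    [[0,0,0],0,0.6],
    [[0,0,0],0,0.8],
    [[0,0,0],0,1],
    [[0,0,0],0,1],
    [[0,0,0.05],0,1],
    [[0,0,0.15],0,1],
    [[0,0,0.3],0,1],
    [[0,0,0.45],0,1]
  ]
}}

```text
clock: 12.6
ee_pos: [504.9, 126.6, 105.3]
ee_rot: [-0.707, 0.707, -0.001, -0.001]
wrist_force: [2.0, 0.4, -0.1]
width: 1.0
```

Emit:
{"method": "step_arm", "body": {
  "motion": [
    [[0,-0.15,0.1],0,-1],
    [[0,-0.3,0.1],0,-1],
    [[0,-0.45,0.1],0,-1],
    [[0,-0.6,0.1],0,-1],
    [[0,-0.8,0.1],0,-1],
    [[0,-1,0.1],0,-1],
    [[0,-1,0.1],0,-1],
    [[0,-1,0.1],0,-1],
    [[0,-1,0.1],0,-1],
    [[0,-1,0.1],0,-1]
  ]
}}

```text
clock: 13.43
ee_pos: [506.0, -71.4, 124.8]
ee_rot: [0.707, -0.707, -0.001, 0.001]
wrist_force: [-0.4, 0.5, 0.2]
width: 0.0
```

```bash
python3 - <<'E'
from h import *
s=manip.state();print(s['clock'],s['width'],s['wrist_force'],s['ee_pos'])
im=get_image('top');save(im,'t4');cv2.imwrite('pics/t4c.png',cv2.resize(im['pixels'][160:260,230:390,::-1],None,fx=5,fy=5))
C=cloud(im);W=C[170:245,250:375].reshape(-1,3)
m=(W[:,2]>26)&(W[:,2]<34)&(abs(W[:,0]-506)<30)&(W[:,1]>95)&(W[:,1]<152);P=W[m]
print(m.sum(),cv2.minEnclosingCircle(P[:,:2].astype(np.float32)),np.median(P[:,2]))
print([(r['confidence'],atz(im,r['location'][0]*560,r['location'][1]*420,12)) for r in mark_of('setting_ring','top')][:4])
E
```

```text
13.4333 0.00048383447216510594 [-0.40606925  0.4739116   0.15969048] [505.98742477 -71.42429592 124.82546465]
389 ((505.693359375, 126.89733123779297), 26.88247299194336) 30.637094600854113
[(0.89, array([356.33629967, 303.45843208,  12.        ])), (0.83, array([504.4534356 , 129.53961039,  12.        ])), (0.78, array([580.24853203, 281.36882221,  12.        ])), (0.74, array([492.05229887, 388.45268326,  12.        ]))]
```

View pics/t4c.png

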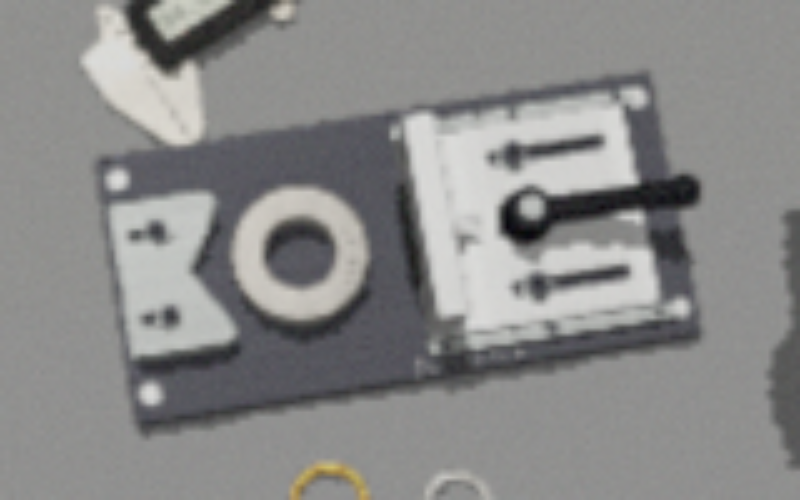

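The ring lies flat at (505.7, 126.9), 10 mm short of nominal and about 12 mm short of the seat I estimate from the V (139). Next I bring the shut fingers down behind the upright.

Emit:
{"method": "step_arm", "body": {
  "motion": [
    [[0,0.15,0],0,-1],
    [[0,0.32,0],0,-1],
    [[0,0.48,0],0,-1],
    [[0,0.6,0],0,-1],
    [[0,0.62,0],0,-1],
    [[0,0.62,-0.08],0,-1],
    [[0,0.62,-0.18],0,-1],
    [[0,0.62,-0.28],0,-1],
    [[0,0.62,-0.34],0,-1],
    [[0,0.62,-0.34],0,-1]
  ]
}}

```text
clock: 14.37
ee_pos: [503.2, 50.5, 53.7]
ee_rot: [-0.707, 0.707, -0.002, -0.002]
wrist_force: [-0.2, -0.7, 0.1]
width: -0.001
```

Emit:
{"method": "step_arm", "body": {
  "motion": [
    [[0,0,-0.015],0,-1],
    [[0,0,-0.03],0,-1],
    [[0,0,-0.03],0,-1],
    [[0,0,-0.03],0,-1],
    [[0,0,-0.03],0,-1],
    [[0,0,-0.03],0,-1],
    [[0,0,-0.03],0,-1],
    [[0,0,-0.03],0,-1],
    [[0,0,-0.03],0,-1],
    [[0,0,-0.03],0,-1]
  ]
}}

```text
clock: 15.2
ee_pos: [505.8, 50.6, 50.3]
ee_rot: [-0.707, 0.707, -0.0, 0.0]
wrist_force: [-0.0, 0.0, -0.1]
width: -0.001
```

```bash
python3 - <<'E'
from h import *
for i in range(4):
    im=get_image('side');s=manip.state();print(s['clock'],s['wrist_force'],s['ee_pos'])
cv2.imwrite('pics/s5.png',cv2.resize(im['pixels'][170:320,200:380,::-1],None,fx=4,fy=4))
E
```

```text
15.25 [-0.14748786  0.18455728 -0.24191729] [505.81074914  50.57110702  50.32512881]
15.3 [ 0.38929728 -0.28868236 -0.01238119] [505.81353027  50.582484    50.30939699]
15.35 [ 0.78253096 -0.20490367  0.76327043] [505.80385973  50.59053309  50.28671964]
15.4 [-0.36375608  0.15545812 -0.13340556] [505.8071543   50.62028135  50.28900667]
```

View pics/s5.png

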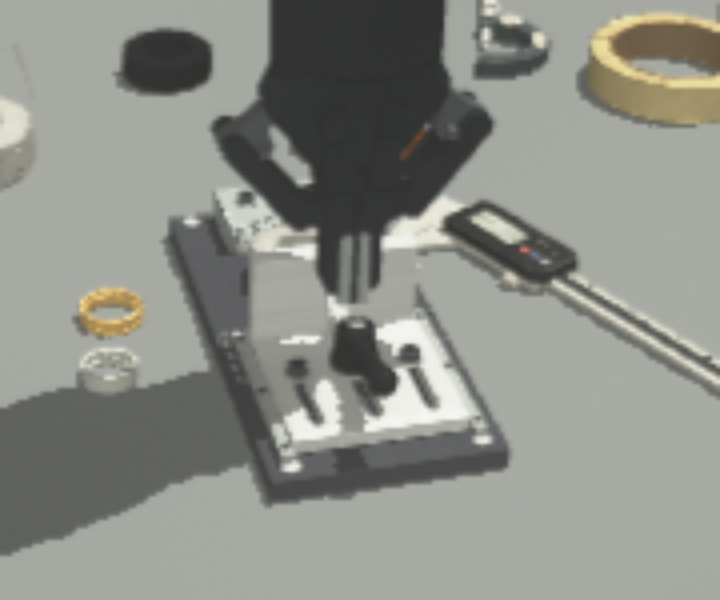

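Emit:
{"method": "step_arm", "body": {
  "motion": [
    [[0,0.015,0],0,-1],
    [[0,0.03,0],0,-1],
    [[0,0.045,0],0,-1],
    [[0,0.06,0],0,-1],
    [[0,0.075,0],0,-1],
    [[0,0.085,0],0,-1],
    [[0,0.095,0],0,-1],
    [[0,0.105,0],0,-1],
    [[0,0.115,0],0,-1],
    [[0,0.125,0],0,-1]
  ]
}}

```text
clock: 16.23
ee_pos: [505.9, 72.0, 50.3]
ee_rot: [-0.705, 0.709, -0.001, 0.001]
wrist_force: [0.4, -6.3, 3.5]
width: -0.0
```

```bash
cat > f.py <<'E'
from h import *
F=[];Y=[]
for i in range(6):
    im=get_image('top');s=manip.state();F.append(s['wrist_force']);Y.append(s['ee_pos'])
print(s['clock'],np.mean(F,0).round(2),np.array(F)[:,1].round(1),np.mean(Y,0).round(2),np.array(Y)[:,1].round(2))
C=cloud(im);W=C[170:245,250:375].reshape(-1,3)
m=(W[:,2]>26)&(W[:,2]<34)&(abs(W[:,0]-506)<30)&(W[:,1]>95)&(W[:,1]<156)
cv2.imwrite('pics/tf.png',cv2.resize(im['pixels'][160:260,230:390,::-1],None,fx=5,fy=5))
E
python3 f.py
```

```text
16.5333 [-0.27 -5.34  2.07] [-5.8 -5.1 -5.8 -5.2 -5.7 -4.4] [505.9   72.71  50.3 ] [72.67 72.74 72.71 72.71 72.7  72.74]
```

View pics/tf.png

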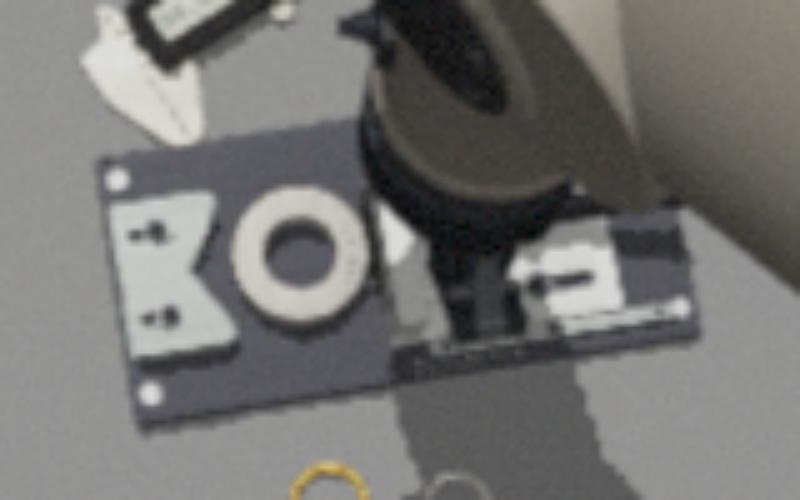

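Emit:
{"method": "step_arm", "body": {
  "motion": [
    [[0,0.005,0],0,-1],
    [[0,0.01,0],0,-1],
    [[0,0.015,0],0,-1],
    [[0,0.02,0],0,-1],
    [[0,0.025,0],0,-1],
    [[0,0.03,0],0,-1],
    [[0,0.035,0],0,-1],
    [[0,0.035,0],0,-1],
    [[0,0.035,0],0,-1],
    [[0,0.035,0],0,-1]
  ]
}}

```text
clock: 17.37
ee_pos: [505.9, 78.4, 50.3]
ee_rot: [-0.705, 0.709, -0.001, 0.001]
wrist_force: [-0.4, -6.9, 2.9]
width: -0.001
```

```bash
python3 f.py
```

```text
17.6667 [-0.36 -6.97  2.88] [-7.2 -6.6 -7.4 -6.8 -7.  -6.9] [505.93  78.36  50.31] [78.37 78.39 78.34 78.35 78.35 78.35]
```

View pics/tf.png

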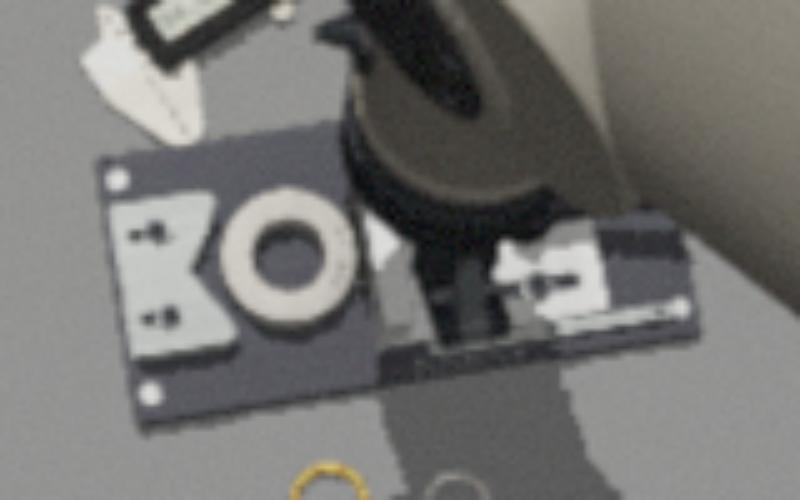

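Emit:
{"method": "step_arm", "body": {
  "motion": [
    [[0,0.005,0],0,-1],
    [[0,0.01,0],0,-1],
    [[0,0.015,0],0,-1],
    [[0,0.02,0],0,-1],
    [[0,0.025,0],0,-1],
    [[0,0.03,0],0,-1],
    [[0,0.03,0],0,-1],
    [[0,0.03,0],0,-1],
    [[0,0.03,0],0,-1],
    [[0,0.03,0],0,-1]
  ]
}}

```text
clock: 18.5
ee_pos: [506.0, 84.4, 50.3]
ee_rot: [-0.705, 0.709, -0.001, 0.001]
wrist_force: [-0.4, -6.1, 2.8]
width: 0.001
```

```bash
cat >> f.py <<'E'
P=W[m&(W[:,2]>27)]
print(m.sum(),cv2.minEnclosingCircle(P[:,:2].astype(np.float32)))
E
python3 f.py
```

```text
18.8 [-0.33 -6.73  2.93] [-6.5 -6.7 -7.2 -6.2 -6.8 -7. ] [505.98  84.36  50.32] [84.37 84.36 84.37 84.35 84.33 84.36]
363 ((501.7950744628906, 130.8496856689453), 33.316585540771484)
```

View pics/tf.png

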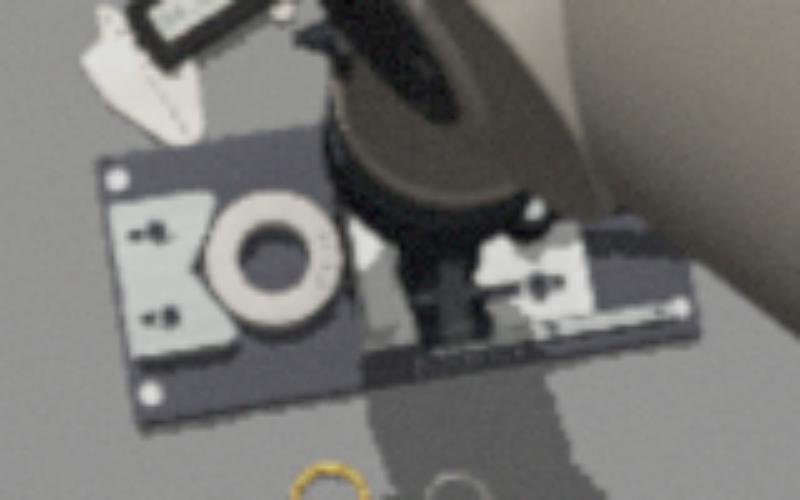

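Emit:
{"method": "step_arm", "body": {
  "motion": [
    [[0,0.003,0],0,-1],
    [[0,0.006,0],0,-1],
    [[0,0.009,0],0,-1],
    [[0,0.012,0],0,-1],
    [[0,0.012,0],0,-1],
    [[0,0.012,0],0,-1],
    [[0,0.012,0],0,-1],
    [[0,0.012,0],0,-1],
    [[0,0.012,0],0,-1],
    [[0,0.012,0],0,-1]
  ]
}}

```text
clock: 19.63
ee_pos: [506.0, 86.5, 50.3]
ee_rot: [-0.705, 0.709, -0.001, 0.001]
wrist_force: [-0.5, -6.6, 2.8]
width: -0.002
```

```bash
python3 f.py
```

```text
19.9333 [-0.27 -7.57  3.39] [-7.4 -7.2 -7.6 -7.9 -8.3 -7.1] [505.99  86.45  50.32] [86.47 86.44 86.45 86.45 86.45 86.46]
353 ((501.6353454589844, 132.88052368164062), 33.06635665893555)
```

Emit:
{"method": "step_arm", "body": {
  "motion": [
    [[0,0.002,0],0,-1],
    [[0,0.004,0],0,-1],
    [[0,0.005,0],0,-1],
    [[0,0.005,0],0,-1],
    [[0,0.005,0],0,-1],
    [[0,0.005,0],0,-1],
    [[0,0.005,0],0,-1],
    [[0,0.005,0],0,-1],
    [[0,0.005,0],0,-1],
    [[0,0.005,0],0,-1]
  ]
}}

```text
clock: 20.77
ee_pos: [506.0, 86.5, 50.3]
ee_rot: [-0.704, 0.71, -0.002, 0.001]
wrist_force: [-0.1, -8.7, 3.6]
width: 0.003
```

```bash
python3 f.py
```

```text
21.0667 [-0.93 -8.62  4.07] [-9.1 -8.3 -7.9 -8.6 -8.9 -9. ] [505.99  86.56  50.32] [86.56 86.55 86.53 86.57 86.56 86.57]
339 ((501.7902526855469, 132.8601531982422), 33.16384506225586)
```

View pics/tf.png

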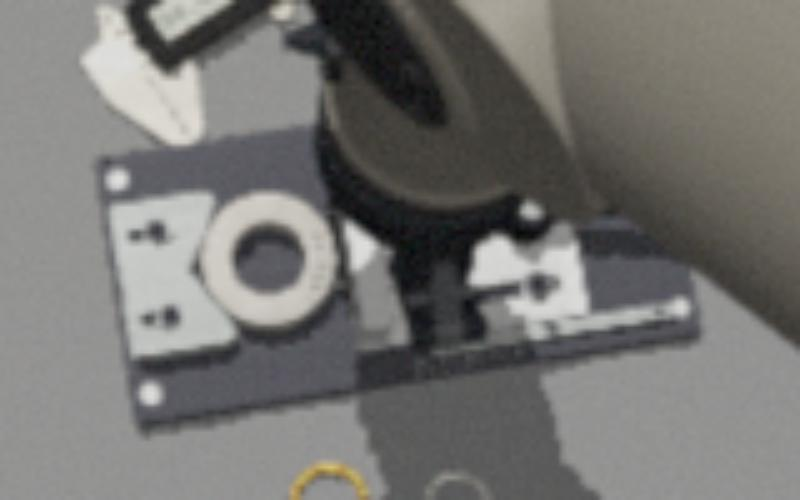

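Home contact: 1 mm more command gave only 0.1 mm of travel and +1.05 N, which fits the 12 N/mm pad. The nip is now about 2.6 N, so I add about 2 N.

Emit:
{"method": "step_arm", "body": {
  "motion": [
    [[0,0.002,0],0,-1],
    [[0,0.004,0],0,-1],
    [[0,0.006,0],0,-1],
    [[0,0.007,0],0,-1],
    [[0,0.007,0],0,-1],
    [[0,0.007,0],0,-1],
    [[0,0.007,0],0,-1],
    [[0,0.007,0],0,-1],
    [[0,0.007,0],0,-1],
    [[0,0.007,0],0,-1]
  ]
}}

```text
clock: 21.9
ee_pos: [506.0, 86.8, 50.4]
ee_rot: [-0.704, 0.711, -0.002, 0.001]
wrist_force: [-1.2, -10.2, 5.1]
width: -0.001
```

```bash
python3 f.py
```

```text
22.2 [ -0.83 -10.09   4.66] [-10.4 -10.2 -10.8  -9.2 -10.1  -9.9] [505.98  86.76  50.33] [86.77 86.75 86.74 86.77 86.73 86.77]
337 ((501.47564697265625, 132.99342346191406), 33.206790924072266)
```

Nip is about 4–5 N by both force and deflection. Backing away and lifting.

Emit:
{"method": "step_arm", "body": {
  "motion": [
    [[0,-0.03,0],0,-1],
    [[0,-0.06,0],0,-1],
    [[0,-0.09,0],0,-1],
    [[0,-0.11,0],0,-1],
    [[0,-0.11,0.05],0,-1],
    [[0,-0.11,0.15],0,-1],
    [[0,-0.11,0.3],0,-1],
    [[0,-0.11,0.375],0,-1],
    [[0,-0.11,0.375],0,-1],
    [[0,-0.11,0.375],0,-1]
  ]
}}

```text
clock: 23.03
ee_pos: [506.6, 72.2, 126.7]
ee_rot: [0.707, -0.707, -0.001, -0.001]
wrist_force: [-0.3, 0.6, -0.8]
width: 0.002
```

Emit:
{"method": "step_arm", "body": {
  "motion": [
    [[0.05,-0.15,0],0,-1],
    [[0.1,-0.3,0],0,-1],
    [[0.14,-0.45,0],0,-1],
    [[0.14,-0.6,0],0,-1],
    [[0.14,-0.7,0],0,-1],
    [[0.14,-0.8,0],0,-1],
    [[0.14,-0.8,0],0,-1],
    [[0.14,-0.8,0],0,-1],
    [[0.14,-0.8,0],0,-1],
    [[0.14,-0.8,0],0,-1]
  ]
}}

```text
clock: 23.87
ee_pos: [533.5, -86.3, 124.9]
ee_rot: [0.708, -0.707, -0.001, 0.001]
wrist_force: [-0.2, 0.4, -0.3]
width: 0.0
```

```bash
python3 - <<'E'
from h import *
s=manip.state();print(s['clock'],s['wrist_force'],s['ee_pos'])
T=get_image('top');cv2.imwrite('pics/t6c.png',cv2.resize(T['pixels'][160:260,230:390,::-1],None,fx=5,fy=5))
C=cloud(T);g=T['pixels'].mean(2)
W=C[165:245,250:380].reshape(-1,3)
m=(W[:,2]>27)&(W[:,2]<34)&(abs(W[:,0]-506)<28)&(W[:,1]>112)&(W[:,1]<145);P=W[m];print('ring',len(P),P[:,0].min(),P[:,0].max(),P[:,1].min(),P[:,1].max())
m=(W[:,2]>56)&(W[:,2]<70)&(W[:,1]>85);B=W[m];print('upr',len(B),cv2.minAreaRect(B[:,:2].astype(np.float32)))
G=g[165:245,250:380].ravel()
l=(G<75)&(W[:,2]>36)&(W[:,2]<70)&(W[:,1]<60);L=W[l];print('lever',L.min(0),L.max(0))
v=L[L[:,1]<10][:,:2];print(v.mean(0)-[505.7,35.5])
E
```

```text
23.8667 [-0.16597158  0.40995622 -0.28839913] [533.48473634 -86.33244066 124.92646505]
ring 243 478.8781128921547 531.927207444658 112.0306068555651 144.9235838000798
upr 269 ((506.146240234375, 104.07538604736328), (12.040534019470215, 79.89797973632812), 89.62566375732422)
lever [494.74520114 -27.39524047  36.14929138] [512.78380194  44.8059673   62.66923674]
[ -4.5979732  -43.56017179]
```

View pics/t6c.png

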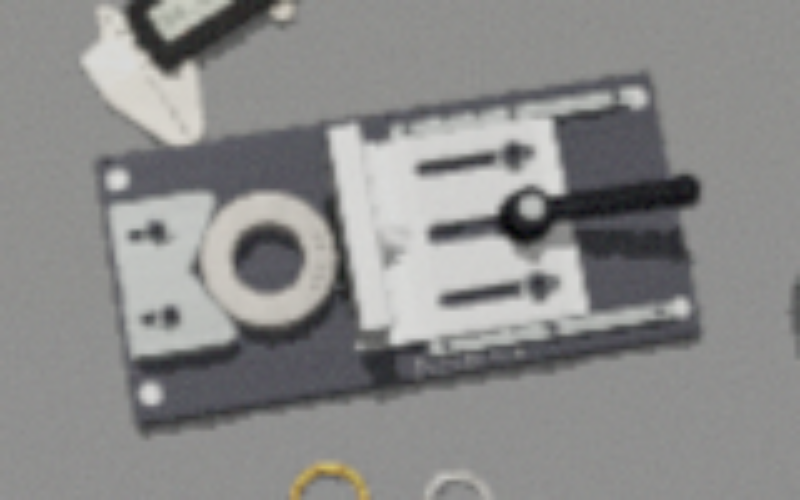

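The ring is seated in the V with the jaw against it (upright centre moved 29 mm to y = 104). The lever is at about 0.1 rad. Next I lower the fingers beside the lever on its +x side.

Emit:
{"method": "step_arm", "body": {
  "motion": [
    [[0.01,0.15,0],0,-1],
    [[0.01,0.3,0],0,-1],
    [[0.01,0.37,0],0,-1],
    [[0.01,0.37,-0.05],0,-1],
    [[0.01,0.37,-0.15],0,-1],
    [[0.01,0.37,-0.28],0,-1],
    [[0.01,0.37,-0.39],0,-1],
    [[0.01,0.37,-0.445],0,-1],
    [[0.01,0.37,-0.445],0,-1],
    [[0.01,0.37,-0.445],0,-1]
  ]
}}

```text
clock: 24.75
ee_pos: [535.6, -14.6, 36.0]
ee_rot: [0.707, -0.707, 0.0, 0.0]
wrist_force: [0.1, 0.4, 1.1]
width: -0.0
```

```bash
python3 - <<'E'
from h import *
S=get_image('side');cv2.imwrite('pics/s7.png',cv2.resize(S['pixels'][170:320,200:380,::-1],None,fx=4,fy=4))
s=manip.state();print(s['clock'],s['wrist_force'],s['ee_pos'],s['q'])
E
```

```text
24.8 [-0.18591959 -0.06639071 -0.1902796 ] [536.62535794 -14.48916449  37.05228991] [ 0.4314181   0.54929023 -0.59045442  1.77844031  0.37240132  0.92559688
 -0.31859717]
```

View pics/s7.png

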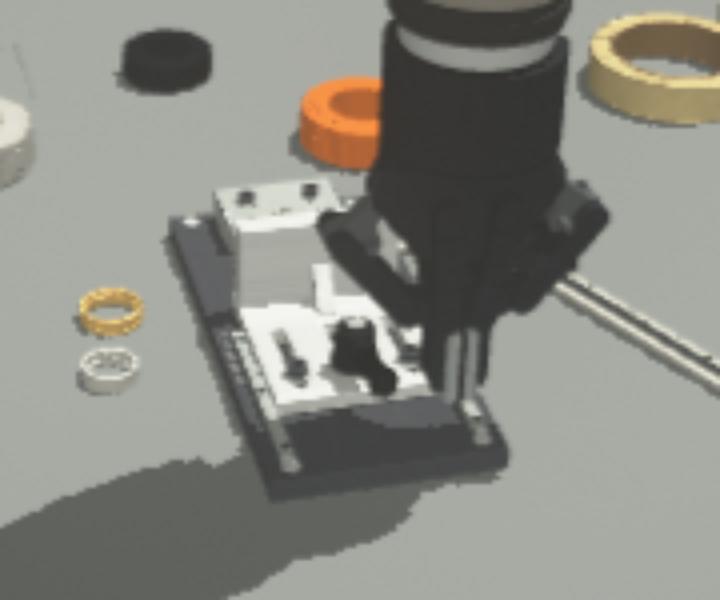

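The fingers stand just right of the lever ball, and nothing touches. Swinging along the arc, turning the tool with the lever.

Emit:
{"method": "step_arm", "body": {
  "motion": [
    [[-0.04,0,0],0,-1],
    [[-0.076,-0.008,0],-0.03,-1],
    [[-0.108,-0.015,0],-0.07,-1],
    [[-0.14,-0.018,0],-0.11,-1],
    [[-0.172,-0.018,0],-0.146,-1],
    [[-0.204,-0.0135,0],-0.185,-1],
    [[-0.235,-0.005,0],-0.223,-1],
    [[-0.265,0.007,0],-0.26,-1],
    [[-0.265,0.007,0],-0.26,-1],
    [[-0.265,0.007,0],-0.26,-1]
  ]
}}

```text
clock: 25.63
ee_pos: [483.5, -13.1, 37.6]
ee_rot: [0.65, -0.649, 0.279, -0.281]
wrist_force: [0.5, -0.0, 0.6]
width: -0.003
```

```bash
cat > l.py <<'E'
from h import *
s=manip.state();print(s['clock'],s['wrist_force'].round(1),s['ee_pos'].round(1),s['q'].round(2))
S=get_image('side');cv2.imwrite('pics/sl.png',cv2.resize(S['pixels'][170:320,200:380,::-1],None,fx=4,fy=4))
E
python3 l.py
```

```text
25.6333 [ 0.5 -0.   0.6] [483.5 -13.1  37.6] [ 0.33  0.42 -0.42  1.93  0.23  0.84 -1.03]
```

View pics/sl.png

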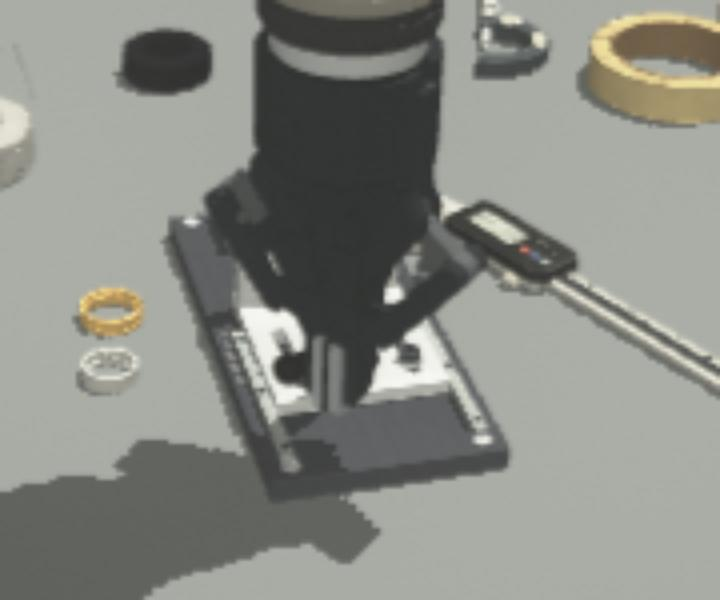

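Emit:
{"method": "step_arm", "body": {
  "motion": [
    [[-0.021,0.012,0],-0.03,-1],
    [[-0.042,0.024,0],-0.058,-1],
    [[-0.067,0.045,0],-0.097,-1],
    [[-0.09,0.068,0],-0.135,-1],
    [[-0.109,0.094,0],-0.173,-1],
    [[-0.126,0.122,0],-0.21,-1],
    [[-0.136,0.146,0],-0.243,-1],
    [[-0.136,0.146,0],-0.243,-1],
    [[-0.136,0.146,0],-0.243,-1],
    [[-0.136,0.146,0],-0.243,-1]
  ]
}}

```text
clock: 26.52
ee_pos: [455.7, 16.1, 36.3]
ee_rot: [0.498, -0.498, 0.502, -0.502]
wrist_force: [-0.6, -0.2, -0.5]
width: 0.0
```

```bash
python3 l.py
```

```text
26.5167 [-0.6 -0.2 -0.5] [455.7  16.1  36.3] [ 0.15  0.36 -0.27  2.    0.13  0.8  -1.77]
```

View pics/sl.png

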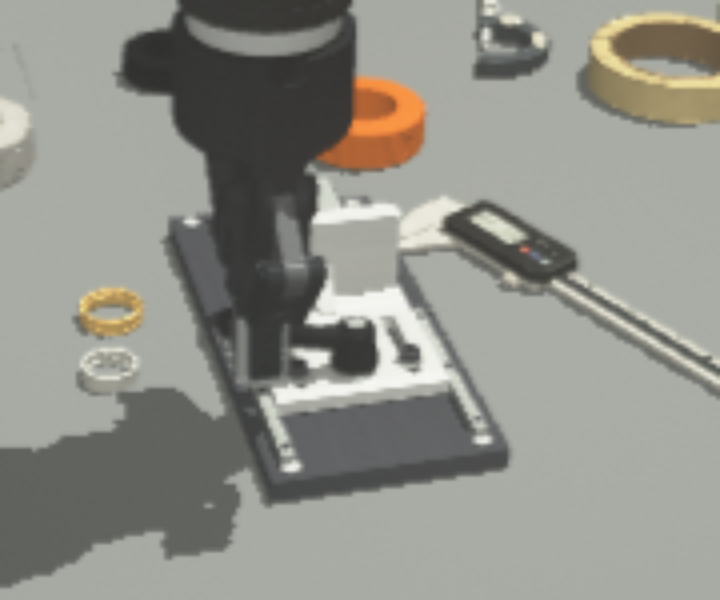

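Emit:
{"method": "step_arm", "body": {
  "motion": [
    [[0,-0.04,0],0,-1],
    [[0,-0.08,0.02],0,-1],
    [[0,-0.1,0.1],0,-1],
    [[0,-0.1,0.25],0,-1],
    [[0,-0.1,0.4],0,-1],
    [[0,-0.2,0.5],0,-1],
    [[0,-0.4,0.5],0,-1],
    [[0,-0.6,0.5],0,-1],
    [[0,-0.8,0.5],0,-1],
    [[0,-0.9,0.5],0,-1]
  ]
}}

```text
clock: 27.4
ee_pos: [454.1, -171.7, 136.8]
ee_rot: [-0.495, 0.497, -0.503, 0.505]
wrist_force: [0.2, -0.5, 0.1]
width: -0.0
```

```bash
cat > v.py <<'E'
from h import *
s=manip.state();print(s['clock'],s['wrist_force'],s['ee_pos'])
T=get_image('top');cv2.imwrite('pics/t8c.png',cv2.resize(T['pixels'][160:280,230:390,::-1],None,fx=5,fy=5))
S=get_image('side');cv2.imwrite('pics/s8c.png',cv2.resize(S['pixels'][170:320,200:380,::-1],None,fx=4,fy=4))
C=cloud(T);g=T['pixels'].mean(2)
W=C[165:255,250:380].reshape(-1,3);G=g[165:255,250:380].ravel()
m=(W[:,2]>56)&(W[:,2]<70)&(W[:,1]>85);B=W[m];print('upr',len(B),cv2.minAreaRect(B[:,:2].astype(np.float32)))
l=(G<75)&(W[:,2]>36)&(W[:,2]<70)&(W[:,1]<75);L=W[l];print('lever',L.min(0),L.max(0))
r=np.hypot(L[:,0]-505.7,L[:,1]-35.5);v=L[(r>30)&(r<70)][:,:2].mean(0)-[505.7,35.5];print(v,'angle',np.arctan2(-v[0],-v[1]))
for c,I in(('top',T),('side',S)):
    for e in mark_of('lever_end',c)[:2]:
        p=atz(I,e['location'][0]*560,e['location'][1]*420,53);d=p[:2]-[505.7,35.5];print(c,e['confidence'],p,np.arctan2(-d[0],-d[1]))
E
python3 v.py
```

```text
27.4 [ 0.15668291 -0.51274704  0.14772822] [ 454.10083816 -171.68229265  136.79883441]
upr 269 ((505.8742370605469, 104.11610412597656), (12.303154945373535, 79.56045532226562), 89.90068817138672)
lever [441.17416305  28.08150459  38.34986509] [512.6236752   44.86981307  63.75945475]
[-48.61492381   2.16481232] angle 1.6152967184698557
top 0.57 [447.8751151   35.47647838  53.        ] 1.5703895535370285
top 0.37 [491.72049063  89.25174032  53.        ] 2.88715390083051
side 0.82 [443.55599801  49.93590876  53.        ] 1.799045875476572
```

View pics/t8c.png

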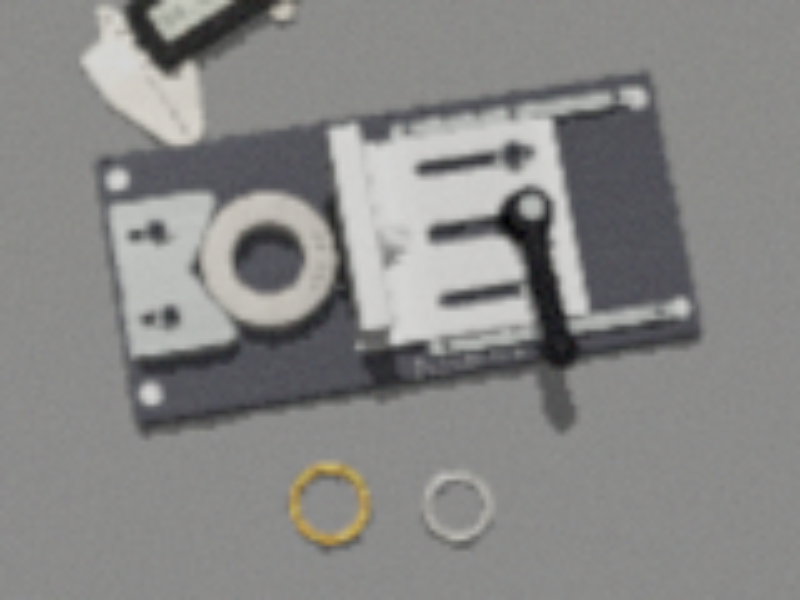

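View pics/s8c.png

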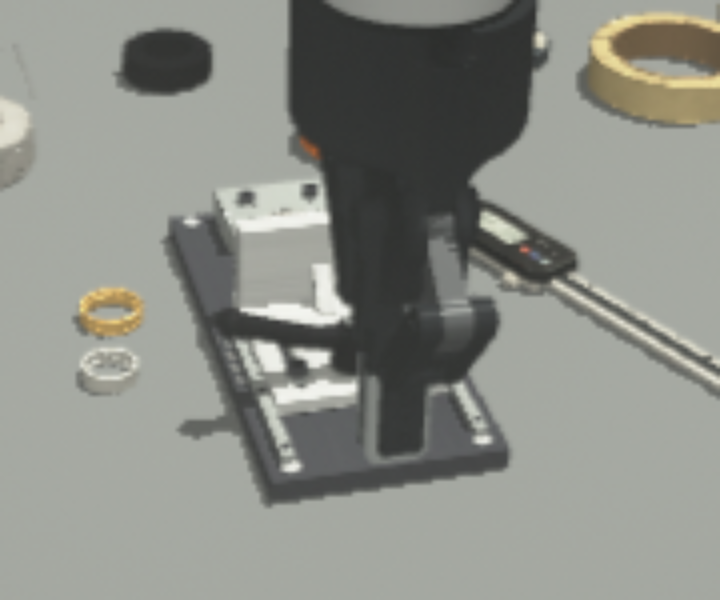

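The lever is at about 1.6 rad, the bracket and ring have not moved, and the small rings and caliper are in place. Handing in.

```bash
python3 -c "
from workcell import manip
print(manip.job_done());print(manip.state()['clock'])"
```

```text
the job is handed in; nothing more can be done
None
the job is handed in; nothing more can be done
```

The ring is nipped home in the V and clamped. I handed the job in at about 27.5 s, with the arm well clear of everything; no verdict is reported.

- **Ring:** I picked the small steel ring (54 mm across, 18 mm high by depth) with the minimum 20 N grip. I laid it flat 10 mm short of the nominal nest. It now sits in the V.
- **Nip:** I pushed the bracket with the fingers shut. The sliding force was about 6.8 N, and the ring came home with a clear rise in stiffness. I stopped at about 10.1 N total push, which puts the nip at 4–5 N by both force and deflection. I could not measure it again once the fingers were off.
- **Clamp:** I let go, then swung the lever clockwise to about 1.6 rad. The depth image gave 1.62 and the top-camera network 1.57. The side-camera network gave 1.80, which is past the 1.75 end stop, so I set that reading aside.
- **Last checks:** The bracket did not move during clamping (upright centre at y = 104.1 before and after). In the last pictures the two small rings and the caliper looked untouched.

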